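Set the film reader's lamp to the third click

TASK

The lamp attenuator lever on the film reader has been left part of the way up. Push it with the outside of the fingers, never pinching it: first all the way home to its dark stop at the crank end, then back the other way, counting clicks, and leave it resting in the third click, never going past the third because stronger light fades the film. Finish clear of it, and leave the crank and the loose things on the reader and bench where they are.

Things in the scene. Friction and masses are not known exactly. Their poses are not given: they have to be found in the camera images.
- reader: fixed cast aluminium film reader base, 250 (x) by 360 (y) mm, deck 70 mm above the bench, crank on its -y side; origin under its centre, -x is its front. Pose varies. On the deck, from 5 mm in front of the origin backwards: film gate with lens (top 128 mm above the bench), lamp house (122 mm) and, 104 to 134 mm to either side, two upright reels (176 mm)
- scale_home (a point): on the slot in the brass scale plate (36 by 150 mm, lying along the reader's y near the front of the deck, top 72 mm above the bench), at the lever's home position: 70 mm in front of the reader's origin and 45 mm towards the crank. Six black tick marks 18 mm apart beside the slot show the positions, home nearest the crank; axes as the reader's
- lever (a joint): attenuator lever along the slot, m: 0 = home, dark stop at the crank end; grows along the reader's +y to 0.090. Clicks: first 0.018, second 0.036, third 0.054, then 0.072, 0.090. Spring detent: 5 to 7 N pushes it out of a position; 9 mm on it passes a hump, jumps ahead of the finger and settles in the next. Starts in or near click one or two, and stays where left
- lever_top (a point): middle of the top of the attenuator lever's black finger piece, 36 mm above the scale plate (108 mm above the bench). It is moulded in two halves, one facing the crank, one facing away; 26 mm across (reader x), 14 mm thick along the slot (reader y) reaching from 9 to 36 mm above the plate. At joint value q the point lies at x -70 mm, y -45 mm + q in the reader's frame
- condenser: loose green glass condenser disk, 50 mm across, 9 mm thick, lying on the deck past the bright end of the slot; origin at its underside. Leave it
- gear: loose white nylon gear, 46 mm across, 15 mm high, lying on the deck between the slot and the crank end; origin at its underside. Leave it
- canister: loose dented round tin film canister, 117 mm across, 36 mm high, on the bench at the reader's +y end; origin at its underside. Leave it
- brush: loose lens brush, 135 mm long, 18 mm wide, lying on the bench in front of the reader. Leave it
- loupe: loose black loupe, 42 mm across, 42 mm high, on the bench in front of the reader; origin at its underside. Leave it
- spare_reel: loose aluminium film reel, 92 mm across, 28 mm high, lying on the bench near the crank; origin at its underside. Leave it
- film_box: loose cardboard film box, 100 by 100 by 38 mm, on the bench at the reader's +y end; origin at its underside. Leave it
- crank (a joint): angle of the side crank, rad: its black wooden handle (23 mm thick, 62 mm long) on a 60 mm arm stands out of the reader's -y side, axis 55 mm behind the reader's origin and 130 mm above the bench; it carries the take-up reel. The handle starts somewhere towards the front. Leave it as it is

How it is judged:
On the way, in this order (a step that is already met when the one before it is completed fails the run):
1. the lever is fully home at the dark stop (within 3 mm) (value of joint lever below 0.003 m), for 0.2 s.
2. the lever is in the third click (within 3 mm) (value of joint lever between 0.051 and 0.057 m), for 0.2 s.
At the end, for the whole second after the job is handed in: the lever rests in the third click from the dark stop (54 mm from home, within 3 mm), after it was first pushed fully home (all of step 2 and velocity of joint lever between -0.005 and 0.005 m/s); the robot touches nothing.
It fails at once if the lever goes past the third click, over the hump to the fourth (value of joint lever above 0.063 m).
It fails at once if the lever is pinched: the fingers press on both halves of its finger piece at once (contact force between the fingers and lever_c2 above 2 N and contact force between the fingers and lever_c3 above 2 N).
It fails at once if the crank is turned (value of joint crank below 2.1 rad or value of joint crank above 4.1 rad or velocity of joint crank above 0.5 rad/s or velocity of joint crank below -0.5 rad/s).
It fails at once if a loose thing is moved or lifted by more than 15 mm (distance of any of condenser, gear, canister, brush, loupe, spare_reel, film_box from where it was at the start of the episode above 0.015 m).
It also fails if it takes over 64 s, if anything falls off the work surface, if the arm or the gripper's body presses on something with over 40 N, if the wrist force passes 120 N, or if a joint passes its speed limit or range.

ROBOT

A 7-joint arm with a two-finger parallel gripper is mounted at the origin on the work surface. World frame = base frame: x ahead of the robot, y to its left, z up, the work surface at z = 0. Lengths are in m, angles in rad, forces in N, time in s.
With the tool pointing down it reaches from about 0.425 to 0.95 m from the base axis. Payload 16.7 kg.
Tool frame: the origin (TCP) lies on the centre line of the jaws, within the pads' length; the fingertips stand 25 mm ahead of it and the grasp point (between the pads) lies 6 mm ahead of it; z points along the fingers, y is the direction in which the jaws open and shut (so a half turn about z gives the same grasp; the last joint's range is limited). The gripper opens to 94 mm and grips with 3 to 60 N. Pads are 16 mm wide; open, the fingers measure 119 mm over their backs; the gripper's body (75 mm by 177 mm) begins 78 mm behind the grasp point.
Start: joints at [1.194, 0.426, 0.074, 1.606, -0.034, 1.111, -0.067], TCP at [0.152, -0.658, 0.209] pointing down, gripper open.
Joint ranges: [-2.85, 2.85], [-0.5, 2.14], [-1.23, 1.37], [0.21, 2.46], [-1.02, 4.16], [0.16, 2.05], [-2.73, 2.73]. Speed limits (rad/s): [1.89, 1.89, 2.39, 2.39, 3.01, 3.01, 3.01].

INTERFACE

Orientations are given as a unit quaternion [x, y, z, w].
In Python, from plant import bot gives the robot as it stands. Calls block until the motion is done:
- bot.movep(position, orientation): joint-space move of the TCP to a pose.
- bot.line_to(position, vel=0.15, attitude=None): straight line of the TCP; attitude=None keeps the orientation; vel is the mean speed in m/s.
- bot.move_j(angles): joint-space move.
- bot.grip(opening, grasp_force=None): finger opening in m; grasp_force is the grip in N (None keeps the last); returns when the fingers have stopped.
- bot.dwell(seconds).
- bot.ik(position, orientation): joint angles nearest the present ones, or None.
- bot.grab_frame(name): name is "side" or "top" or "wrist"; returns the picture (480x640x3 uint8, blue, green, red); there is no depth.
- bot.get_calibration(name): a dict with "intrinsics" (3x3 intrinsics, pixels), "origin" and "attitude" of the camera in the world. Camera axes: x right, y down, z forward; pixel columns grow to the right and rows downward; lengths in m; the calibration is good to about 2 mm. The wrist camera is an equidistant fisheye: a pixel r from the principal point sees the ray r / f radians off the axis. A picture is of the moment at which its call begins: read the wrist's pose just before it. get_calibration takes no time and is no camera call; for the wrist camera it gives the pose at the moment of the call.
A pose or a line that the arm cannot do raises bot.Unreachable and nothing moves.
- bot.close_job(): hands the job in, once; it reports no verdict.
Trained networks look in the newest picture that a camera, given by its name, has taken for a name from the list of things; names that differ only in an ending like _2 or _b are one class to them, and where a whole thing is asked for, a point or a joint stands for the part that bears it (a point fixed in the world has none). Each returns a list of dicts, best first, with "conf" (0 to 1); they miss things now and then, are a little off and sometimes report something else, mostly with a low value. They report only what shows in the picture. A call takes as long as a camera call.
- bot.spot_in(name, camera): "box" ([left, top, right, bottom] in pixels, round what is visible of it).
- bot.spot_point(name, camera): "xy" ([column, row] in pixels: a listed point, or the origin of a listed thing).
Readings, each from a call of its own:
- bot.current_time_s(): time.
- bot.current_q(): joint angles.
- bot.current_joint_velocities(): joint speeds.
- bot.current_joint_efforts(): joint torques, N m.
- bot.current_tool_pos(): TCP position.
- bot.current_ee_rot(): TCP orientation.
- bot.current_force(): force on the tool from outside, world axes, zero at the start.
- bot.current_torque(): the same for the moment, N m.
- bot.current_finger_gap(): finger opening in m.
Only numpy, scipy, OpenCV 4.12 (cv2) and the standard library are available. Lean on these libraries where they do the work, as an engineer would, in place of code of your own. Each camera call takes 0.05 s, during which the arm holds its last target.

## Working session

There is one attempt and no reset: what is moved stays moved. The work goes in short steps, each a Python script; the robot and the scene stay as the last script left them, time stands still between calls to the robot, and variables do not carry over. Pictures are saved under pics/ and viewed, and the job is handed in when it is done.

```bash
mkdir -p pics; ls; python3 - <<'E'
from plant import bot
import cv2
for n in("side","top","wrist"):
    im=bot.grab_frame(n); cv2.imwrite(f"pics/{n}0.png",im)
    c=bot.get_calibration(n); print(n,c)
    for k in("lever_top","scale_home","reader"):
        print(k,bot.spot_point(k,n)[:2])
    for k in("lever","crank","gear","condenser","reader"):
        print(k,bot.spot_in(k,n)[:2])
print(bot.current_time_s(),bot.current_tool_pos(),bot.current_ee_rot())
E
```

```text
pics
side {'intrinsics': array([[530.93687435,   0.        , 319.23076031],
       [  0.        , 530.93687435, 255.76291662],
       [  0.        ,   0.        ,   1.        ]]), 'origin': array([0.53268249, 0.89354017, 0.58678935]), 'attitude': array([-0.04724665,  0.86445707, -0.50011955,  0.01903077])}
lever_top [{'xy': [355.4, 225.0], 'conf': 0.47}]
scale_home [{'xy': [349.9, 232.5], 'conf': 0.72}, {'xy': [410.7, 296.6], 'conf': 0.42}]
reader [{'xy': [321.7, 275.9], 'conf': 0.98}]
lever [{'box': [348.4, 221.3, 364.8, 241.5], 'conf': 0.46}]
crank [{'box': [270.2, 175.3, 307.4, 215.2], 'conf': 0.74}]
gear [{'box': [333.1, 205.9, 350.3, 218.2], 'conf': 0.48}]
condenser [{'box': [367.9, 264.9, 394.8, 285.7], 'conf': 0.92}, {'box': [349.9, 222.8, 365.1, 240.9], 'conf': 0.71}]
reader [{'box': [255.7, 173.6, 411.9, 327.7], 'conf': 0.8}]
top {'intrinsics': array([[569.22282702,   0.        , 322.04289656],
       [  0.        , 569.22282702, 242.65127414],
       [  0.        ,   0.        ,   1.        ]]), 'origin': array([0.5125207 , 0.02621124, 1.14912453]), 'attitude': array([ 0.71
[... 389 characters left out ...]
9.7], 'conf': 0.97}]
condenser [{'box': [298.1, 281.8, 325.9, 313.8], 'conf': 0.62}]
reader [{'box': [263.1, 153.9, 499.6, 325.0], 'conf': 0.61}, {'box': [379.0, 266.8, 389.7, 281.6], 'conf': 0.41}]
wrist {'intrinsics': array([[371.64829954,   0.        , 320.38909474],
       [  0.        , 371.64829954, 244.39198001],
       [  0.        ,   0.        ,   1.        ]]), 'origin': array([ 0.21763631, -0.64223634,  0.38408853]), 'attitude': array([ 0.77717288, -0.61798366, -0.07393073,  0.09291267])}
lever_top []
scale_home []
reader []
lever []
crank []
gear []
condenser []
reader []
1.35 [ 0.15239341 -0.6575323   0.2092858 ] [ 9.93525141e-01  1.13612473e-01  1.62153441e-05 -2.01838206e-05]
```

View pics/top0.png

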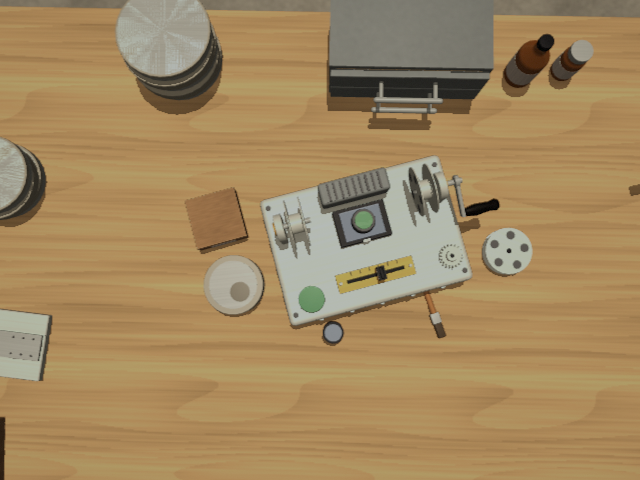

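View pics/side0.png

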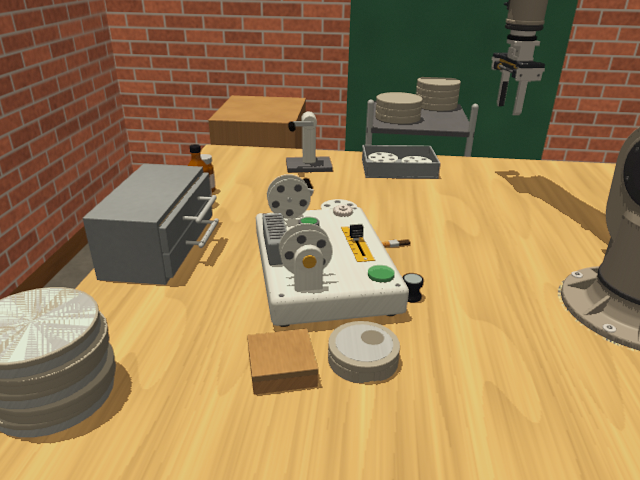

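```bash
cat > h.py <<'E'
import numpy as np
from scipy.spatial.transform import Rotation as R
def proj_to_z(cal,uv,z):
    K=cal["intrinsics"];o=np.array(cal["origin"]);A=R.from_quat(cal["attitude"]).as_matrix()
    d=A@np.linalg.solve(K,[uv[0],uv[1],1.]); return o+d*(z-o[2])/d[2]
def pix(cal,p):
    K=cal["intrinsics"];A=R.from_quat(cal["attitude"]).as_matrix()
    c=A.T@(np.array(p)-cal["origin"]); u=K@c; return u[:2]/u[2]
def pixw(cal,p):
    K=cal["intrinsics"];A=R.from_quat(cal["attitude"]).as_matrix()
    c=A.T@(np.array(p)-cal["origin"]); th=np.arctan2(np.hypot(c[0],c[1]),c[2]); ph=np.arctan2(c[1],c[0])
    return np.array([K[0,2]+K[0,0]*th*np.cos(ph),K[1,2]+K[1,1]*th*np.sin(ph)])
def ray_w(cal,uv):
    K=cal["intrinsics"];A=R.from_quat(cal["attitude"]).as_matrix()
    x=(uv[0]-K[0,2])/K[0,0];y=(uv[1]-K[1,2])/K[1,1];th=np.hypot(x,y)
    return A@np.array([np.sin(th)*x/th,np.sin(th)*y/th,np.cos(th)])
def w_to_z(cal,uv,z):
    d=ray_w(cal,uv);o=np.array(cal["origin"]);return o+d*(z-o[2])/d[2]
E
python3 - <<'E'
from plant import bot
from h import *
t=bot.get_calibration("top");s=bot.get_calibration("side")
print("lever",proj_to_z(t,(383.9,273.5),.108),proj_to_z(s,(355.4,225),.108))
print("home",proj_to_z(t,(399.7,266.7),.072),proj_to_z(s,(349.9,232.5),.072))
print("reader",proj_to_z(t,(364.9,240.5),0),proj_to_z(s,(321.7,275.9),0))
for n,uv,z in(("gear",(451,255),.015),("cond",(312,298),.079)): print(n,proj_to_z(t,uv,.085))
E
```

```text
lever [ 0.54708059 -0.07887877  0.108     ] [ 0.54980963 -0.06694068  0.108     ]
home [ 0.56173564 -0.11220674  0.072     ] [ 0.56113849 -0.10236906  0.072     ]
reader [ 0.61665352 -0.05054944  0.        ] [ 0.61340001 -0.03827979  0.        ]
gear [ 0.58499344 -0.20615104  0.085     ]
cond [0.49953088 0.05195414 0.085     ]
```

The top view shows the reader tilted about 15°, with its crank end at image right. The lever is at about (382,271) and the scale plate at about (375,275). Side and top disagree by about 11 mm in y, so I'll go over it with the wrist camera to settle that.

```bash
python3 - <<'E'
from plant import bot
from h import *
import cv2
bot.grip(0.0)
p=bot.current_tool_pos(); bot.line_to([p[0],p[1],0.32],vel=0.2)
f=np.radians(15); q=[np.cos(f/2),np.sin(f/2),0,0]
bot.movep([0.48,-0.08,0.27],q)
c=bot.get_calibration("wrist"); im=bot.grab_frame("wrist"); cv2.imwrite("pics/w1.png",im)
print(c)
for k,z in(("lever_top",.108),("scale_home",.072),("reader",0),("gear",.07),("condenser",.07)):
    for r in bot.spot_point(k,"wrist")[:2]: print(k,r,w_to_z(c,r["xy"],z))
print(bot.current_time_s(),bot.current_tool_pos(),bot.current_finger_gap(),bot.current_force())
E
```

```text
{'intrinsics': array([[371.64829954,   0.        , 320.38909474],
       [  0.        , 371.64829954, 244.39198001],
       [  0.        ,   0.        ,   1.        ]]), 'origin': array([ 0.54474896, -0.0633288 ,  0.44478311]), 'attitude': array([ 0.78720905, -0.60514158, -0.07240429,  0.09414455])}
lever_top {'xy': [333.5, 157.0], 'conf': 0.57} [ 0.54684408 -0.0749391   0.108     ]
scale_home {'xy': [369.5, 159.9], 'conf': 0.82} [ 0.55397479 -0.11168028  0.072     ]
reader {'xy': [316.8, 95.7], 'conf': 0.89} [ 0.61390315 -0.04051994  0.        ]
gear {'xy': [466.2, 162.8], 'conf': 0.86} [ 0.58182109 -0.21240201  0.07      ]
gear {'xy': [401.2, 225.1], 'conf': 0.3} [ 0.4984842  -0.16275115  0.07      ]
condenser {'xy': [198.9, 173.6], 'conf': 0.77} [0.49755779 0.05484894 0.07      ]
6.1333 [ 0.47999655 -0.08022269  0.26998218] 0.00015576420633727032 [-0.36200478  0.07172456 -0.35364152]
```

View pics/w1.png

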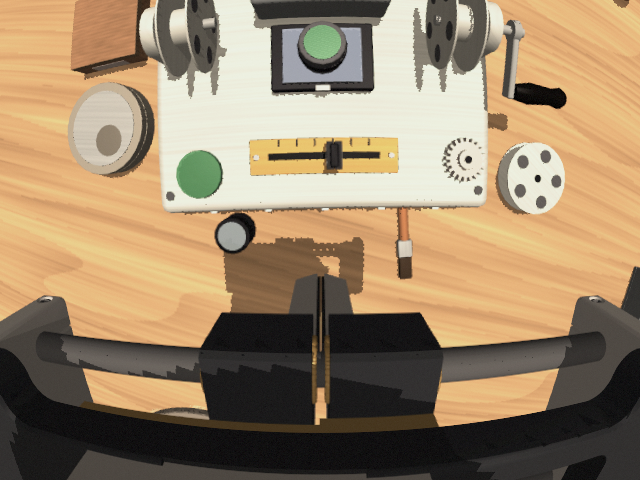

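The wrist picture shows the scale plate from (250,155) to (398,158), the lever at (335,155), the gear at (463,160) and the condenser at (199,174). I'll zoom in on the ticks.

```bash
python3 - <<'E'
import cv2
im=cv2.imread("pics/w1.png")[125:185,240:410]
cv2.imwrite("pics/w1z.png",cv2.resize(im,(765,270),interpolation=cv2.INTER_CUBIC))
E
```

```text
(no output)
```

View pics/w1z.png

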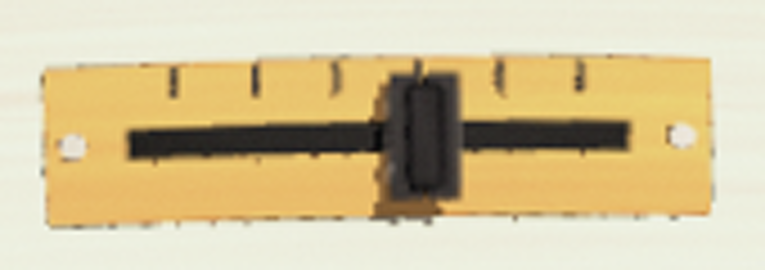

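```bash
python3 - <<'E'
from plant import bot
from h import *
c=bot.get_calibration("wrist")
g=lambda u,v,z=.072:w_to_z(c,(240+(u+.5)/4.5-.5,125+(v+.5)/4.5-.5),z)
cor=[g(*a) for a in((45,68),(711,58),(713,212),(48,226))]
for a in range(4): print("corner",cor[a][:2],"side",np.linalg.norm(cor[a]-cor[(a+1)%4]))
print("centre",np.mean(cor,0))
d=cor[0]-cor[1]; d2=cor[3]-cor[2]; d=d+d2; d/=np.linalg.norm(d); yaw=np.arctan2(-d[0],d[1]);print("yaw",np.degrees(yaw))
se=[g(128,143),g(628,133)];print("slot",se,np.linalg.norm(se[0]-se[1]))
dd=se[0]-se[1];print(np.degrees(np.arctan2(-dd[0],dd[1])))
C=np.mean(cor,0)
for u in(173,256,336,418,500,580): print("tick y rel",(g(u,78)-C)@d)
x=np.array([np.cos(yaw),np.sin(yaw),0])
L=g(426,137,.108);print("lever",L,(L-C)@d+.045,(L-C)@x)
t=bot.get_calibration("top")
s=bot.get_calibration("side")
T=lambda q,z:[*(C[:2]+(q-.045)*d[:2]),z]
for q in(0,.036): print("top",pix(t,T(q,.072)),pix(t,T(q,.108)),"side",pix(s,T(q,.072)),pix(s,T(q,.108)))
E
```

```text
corner [0.5433019  0.01039732] side 0.14855775811238947
corner [ 0.58403895 -0.1324659 ] side 0.03484050743072136
corner [ 0.55065431 -0.14243218] side 0.1494576208736507
corner [0.50886395 0.00106398] side 0.035680298313563785
centre [ 0.54671478 -0.0658592   0.072     ]
yaw 16.076730555697754
slot [array([ 0.53127728, -0.0120854 ,  0.072     ]), array([ 0.56227732, -0.11890255,  0.072     ])] 0.11122457982166195
16.18356700881758
tick y rel 0.04545776997621748
tick y rel 0.02704128600287011
tick y rel 0.009396268158777175
tick y rel -0.008665637061592709
tick y rel -0.026786759470615817
tick y rel -0.04460472140082652
lever [ 0.5486813  -0.07452409  0.108     ] 0.03612939275574359 -0.0005099045352086517
top [398.04199003 268.01974266] [400.52734027 267.21740007] side [350.98790385 231.10059644] [351.75170049 215.72870761]
top [379.66560653 272.91893025] [381.5182241  272.28520195] side [355.00156457 239.03141806] [355.85416683 223.35398415]
```

The plate measures 148.6–149.5 × 35–36 mm and the ticks are 18 mm apart, so the scale fix holds up. The lever is at about 0.036, the second click, and the yaw is 16.1°. Next I'll descend on the bright side of the lever and push it home in small, force-watched steps.

```bash
cat >> h.py <<'E'
YAW=np.radians(16.1); D=np.array([-np.sin(YAW),np.cos(YAW)]); C=np.array([0.5467,-0.0659])
Q=[np.cos(YAW/2),np.sin(YAW/2),0,0]
def pos(qt,z): return [*(C+(qt-.045)*D),z]
E
python3 - <<'E'
from plant import bot
from h import *
import cv2
bot.movep(pos(.080,.22),Q)
bot.line_to(pos(.080,.114),vel=.08)
bot.dwell(.2)
f0=np.array(bot.current_force()); print(f0,bot.current_tool_pos(),bot.current_time_s())
qt=.080
bot.line_to(pos(.062,.114),vel=.04); qt=.062
f=(np.array(bot.current_force())-f0)[:2]@D; print(qt,f)
cv2.imwrite("pics/w2.png",bot.grab_frame("wrist")); cv2.imwrite("pics/s2.png",bot.grab_frame("side"))
E
python3 -c "
import cv2
im=cv2.imread('pics/s2.png')[180:300,270:430];cv2.imwrite('pics/s2z.png',cv2.resize(im,(800,600),interpolation=cv2.INTER_CUBIC))"
```

```text
[0.60687945 0.03020784 0.63607048] [ 0.53715252 -0.0323342   0.11429176] 8.2583
0.062 -0.8683956859267672
```

View pics/w2.png

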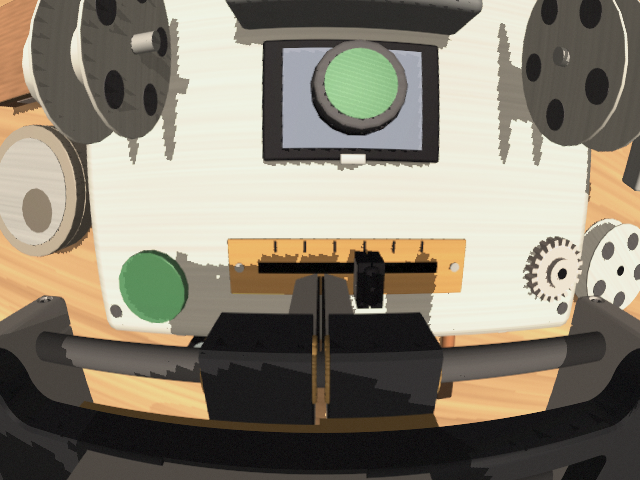

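View pics/s2z.png

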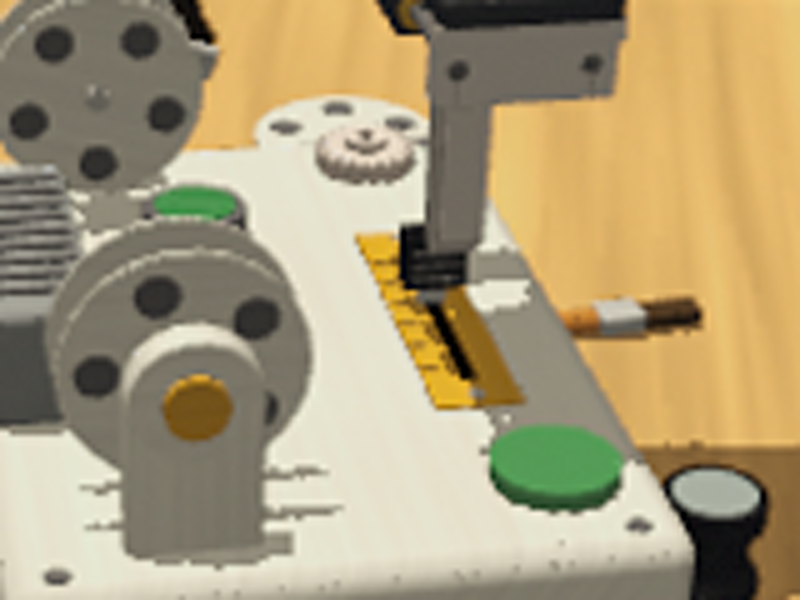

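The finger is beside the lever with a small gap: in the wrist picture the finger edge is at column 350 and the lever's left edge at 354. Heights look right. Pushing home now.

```bash
python3 - <<'E'
from plant import bot
from h import *
import cv2
F=lambda:np.array(bot.current_force())[:2]@D
p=lambda:(np.array(bot.current_tool_pos())[:2]-C)@D+.045
qt=.062; log=[]
while qt>.013:
    qt-=.0015 if qt>.026 else .001
    bot.line_to(pos(qt,.114),vel=.02)
    f=F(); log.append((round(qt*1e3,1),round(p()*1e3,1),round(f,1)))
    if qt<.026 and abs(f)>14: break
    if abs(f)>25: break
print(log); bot.dwell(.3); print(bot.current_time_s(),F(),bot.current_force())
cv2.imwrite("pics/w3.png",bot.grab_frame("wrist"))
E
```

```text
[(60.5, np.float64(60.5), np.float64(-0.6)), (59.0, np.float64(58.9), np.float64(0.4)), (57.5, np.float64(57.4), np.float64(0.1)), (56.0, np.float64(55.9), np.float64(-0.1)), (54.5, np.float64(54.4), np.float64(-0.3)), (53.0, np.float64(52.9), np.float64(-1.2)), (51.5, np.float64(51.4), np.float64(0.2)), (50.0, np.float64(49.9), np.float64(-0.1)), (48.5, np.float64(48.4), np.float64(-0.4)), (47.0, np.float64(46.9), np.float64(-0.2)), (45.5, np.float64(45.4), np.float64(-0.0)), (44.0, np.float64(43.9), np.float64(-0.6)), (42.5, np.float64(42.4), np.float64(-0.2)), (41.0, np.float64(40.9), np.float64(0.8)), (39.5, np.float64(39.4), np.float64(-0.9)), (38.0, np.float64(37.9), np.float64(-0.4)), (36.5, np.float64(36.4), np.float64(0.2)), (35.0, np.float64(34.9), np.float64(-0.4)), (33.5, np.float64(33.4), np.float64(-0.8)), (32.0, np.float64(31.9), np.float64(-0.0)), (30.5, np.float64(30.4), np.float64(0.6)), (29.0, np.float64(28.9), np.float64(0.7)), (27.5, np.float64(27.4), np.float64(-0.2)), (26.0, np.float64(25.9), np.float64(0.4)), (25.0, np.float64(25.0), np.float64(-0.9)), (24.0, np.float64(23.9), np.float64(0.9)), (23.0, np.float64(22.9), np.float64(0.7)), (22.0, np.float64(21.9), np.float64(-0.2)), (21.0, np.float64(20.9), np.float64(0.1)), (20.0, np.float64(19.9), np.float64(-0.5)), (19.0, np.float64(18.9), np.float64(0.1)), (18.0, np.float64(17.9), np.float64(0.7)), (17.0, np.float64(16.9), np.float64(0.8)), (16.0, np.float64(15.9), np.float64(-1.1)), (15.0, np.float64(15.0), np.float64(-0.4)), (14.0, np.float64(13.9), np.float64(0.6)), (13.0, np.float64(13.0), np.float64(-0.1))]
18.5083 -0.025704602681184463 [-0.02868589 -0.03503367  0.09575532]
```

View pics/w3.png

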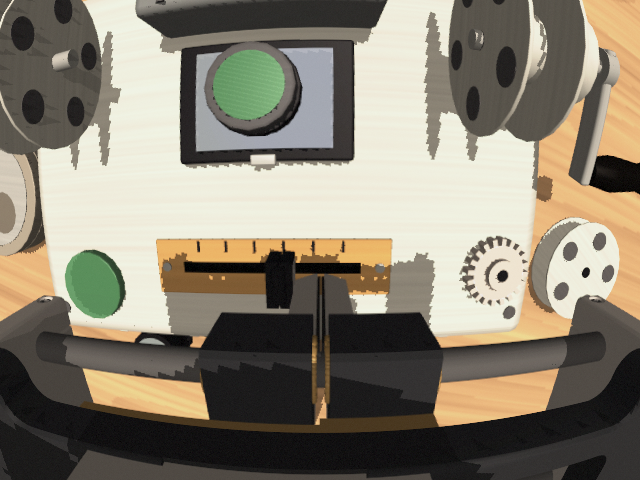

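No contact at all: the finger went past without touching the lever, which still stands at click two (lever at (280,278), finger tip at (322,278)). I'll check where the model says the fingertip and lever should appear.

```bash
python3 - <<'E'
from plant import bot
from h import *
import cv2
c=bot.get_calibration("wrist");s=bot.get_calibration("side")
P=np.array(bot.current_tool_pos());print(P,bot.current_ee_rot(),c["origin"])
X=np.array([np.cos(YAW),np.sin(YAW)])
for dx in(-.008,0,.008):
  for dz in(-.025,0): print("finger",dx,dz,pixw(c,[*(P[:2]+dx*X),P[2]+dz]),pix(s,[*(P[:2]+dx*X),P[2]+dz]))
for dx in(-.013,0,.013):
  for z in(.081,.108): print("lever",dx,z,pixw(c,[*(C+(.036-.045)*D+dx*X),z]),pix(s,[*(C+(.036-.045)*D+dx*X),z]))
print("plate corners",[pixw(c,[*(C+a*.075*D+b*.018*X),.072]).round(0) for a in(-1,1) for b in(-1,1)])
cv2.imwrite("pics/s3.png",bot.grab_frame("side"));cv2.imwrite("pics/t3.png",bot.grab_frame("top"))
im=cv2.imread('pics/s3.png')[180:300,270:430];cv2.imwrite('pics/s3z.png',cv2.resize(im,(800,600),interpolation=cv2.INTER_CUBIC))
im=cv2.imread('pics/t3.png')[180:330,260:460];cv2.imwrite('pics/t3z.png',cv2.resize(im,(800,600),interpolation=cv2.INTER_CUBIC))
E
```

```text
[ 0.55561382 -0.09661053  0.1140121 ] [ 9.90143566e-01  1.40056122e-01  3.58163084e-05 -5.96798018e-06] [ 0.61988709 -0.07780673  0.28881518]
finger -0.008 -0.025 [320.88140305 289.31919979] [356.50508809 226.39733243]
finger -0.008 0 [320.94213691 306.48568956] [357.10464412 215.54413639]
finger 0 -0.025 [320.88000746 276.10646297] [352.76624376 226.65951992]
finger 0 0 [320.94200243 291.88460268] [353.32380218 215.7964185 ]
finger 0.008 -0.025 [320.87815202 262.57130426] [349.01860126 226.92232438]
finger 0.008 0 [320.94126887 276.83060199] [349.5339615  216.04930106]
lever -0.013 0.081 [282.54112626 292.36105832] [361.3713584  234.70369142]
lever -0.013 0.108 [277.69530654 310.48057585] [362.08917751 222.91488832]
lever 0 0.081 [281.85676296 271.7697296 ] [355.21839005 235.15192031]
lever 0 0.108 [276.74162018 287.6463522 ] [355.86053807 223.34561143]
lever 0.013 0.081 [281.23223013 250.41941005] [349.04153903 235.60188899]
lever 0.013 0.108 [275.86506039 263.73045034] [349.60741878 223.77802738]
plate corners [array([389., 294.]), array([392., 239.]), array([160., 292.]), array([154., 239.])]
```

View pics/s3z.png

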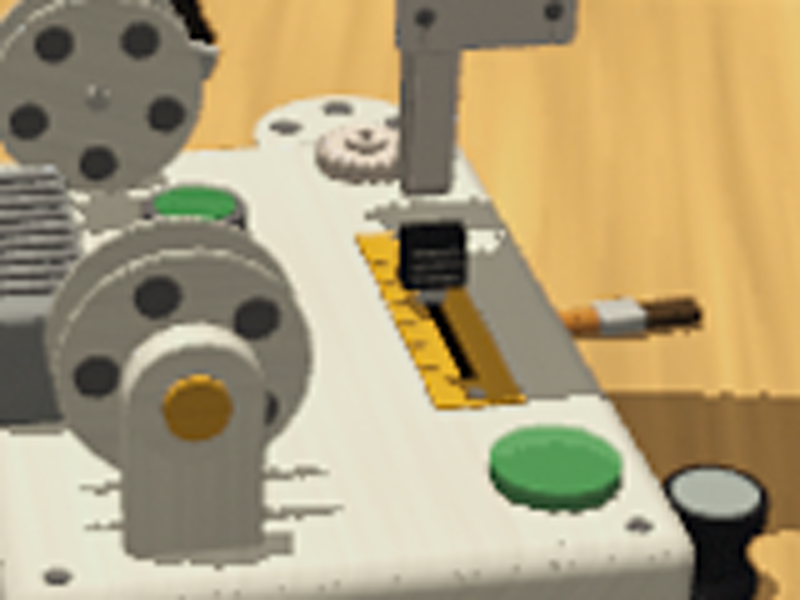

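View pics/t3z.png

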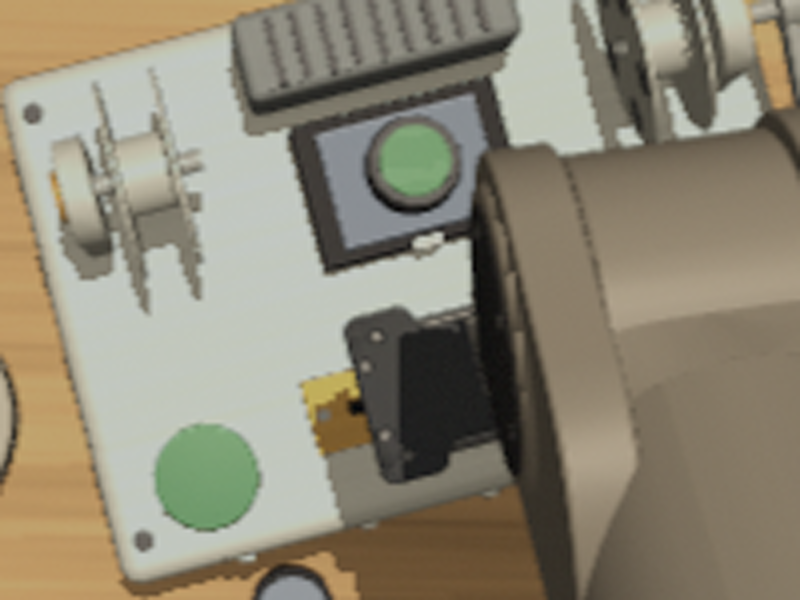

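```bash
python3 - <<'E'
import cv2
im=cv2.imread("pics/w3.png")[230:350,240:400]
cv2.imwrite("pics/w3z.png",cv2.resize(im,(800,600),interpolation=cv2.INTER_CUBIC))
E
```

```text
(no output)
```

View pics/w3z.png

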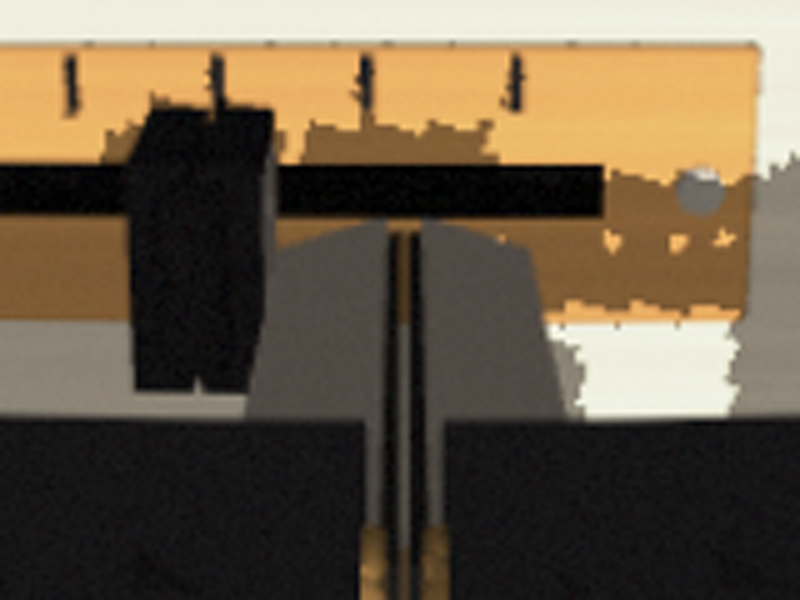

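The rendered fingertips are about 53 px wide at the tip, and the side row is 8 px higher than predicted. That puts the tips roughly level with the reported TCP, about 20–25 mm higher than the sheet says, so they passed over the lever. I'll go back over to the bright side and descend lower, watching force and pictures.

```bash
python3 - <<'E'
from plant import bot
from h import *
import cv2
bot.line_to(pos(.013,.15),vel=.1)
bot.line_to(pos(.075,.15),vel=.1)
bot.line_to(pos(.075,.115),vel=.1)
z=.115; log=[]
while z>.0955:
    z-=.005; bot.line_to(pos(.075,z),vel=.05); fz=bot.current_force()[2]; log.append((round(z,3),round(fz,1)))
    if abs(fz)>5: break
print(log,bot.current_tool_pos(),bot.current_time_s())
cv2.imwrite("pics/w4.png",bot.grab_frame("wrist"))
cv2.imwrite("pics/s4.png",bot.grab_frame("side"))
a=cv2.imread('pics/s4.png')[160:280,300:400];b=cv2.imread('pics/w4.png')[230:350,270:430]
cv2.imwrite('pics/c4.png',cv2.hconcat([cv2.resize(a,(360,432),interpolation=cv2.INTER_CUBIC),cv2.resize(b,(440,432),interpolation=cv2.INTER_CUBIC)]))
E
```

```text
[(0.11, np.float64(0.5)), (0.105, np.float64(1.0)), (0.1, np.float64(-0.1)), (0.095, np.float64(-0.2))] [ 0.53815653 -0.03706903  0.09465711] 21.4333
```

View pics/c4.png

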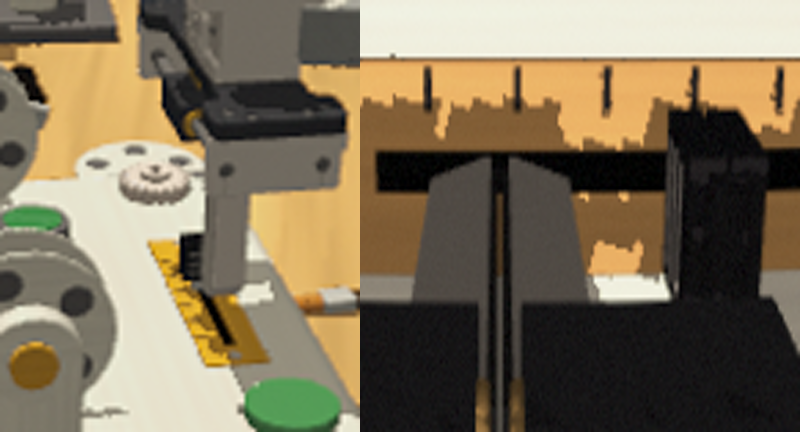

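View pics/s4.png

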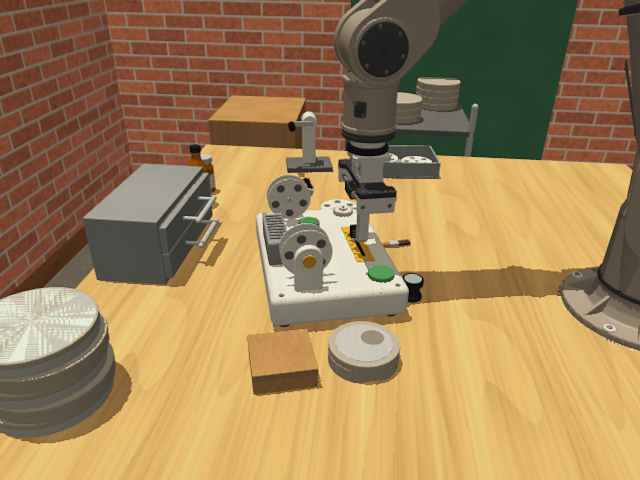

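The tip is now beside the lever's body, at about z 0.091 by the side view and centred on it to within about 3 mm. Pushing home in small steps again.

```bash
cat >> h.py <<'E'
X=np.array([np.cos(YAW),np.sin(YAW)])
C=C+.002*X
E
python3 - <<'E'
from plant import bot
from h import *
import cv2
F=lambda:float(np.array(bot.current_force())[:2]@D)
Z=.093
bot.line_to(pos(.064,Z),vel=.04)
bot.dwell(.1); print("start F",F())
qt=.064; log=[]
while qt>.014:
    qt-=.0015 if qt>.026 else .001
    bot.line_to(pos(qt,Z),vel=.02)
    f=F(); log.append((round(qt*1e3,1),round(f,1)))
    if qt<.027 and f>12: break
    if f>25: break
print(log); bot.dwell(.3); print(bot.current_time_s(),F(),bot.current_force())
cv2.imwrite("pics/w5.png",bot.grab_frame("wrist"))
E
```

```text
start F 0.5008514983947432
[(62.5, -0.4), (61.0, 0.3), (59.5, 0.3), (58.0, -0.9), (56.5, 0.1), (55.0, -0.4), (53.5, 4.1), (52.0, 4.4), (50.5, 3.5), (49.0, 5.1), (47.5, 5.5), (46.0, 1.5), (44.5, 0.5), (43.0, 0.6), (41.5, -0.3), (40.0, -0.8), (38.5, 0.0), (37.0, 0.2), (35.5, 4.0), (34.0, 4.5), (32.5, 4.5), (31.0, 4.3), (29.5, 4.8), (28.0, 1.5), (26.5, 0.1), (25.0, -0.3), (24.0, -0.9), (23.0, 0.2), (22.0, -0.2), (21.0, -1.1), (20.0, -0.7), (19.0, 0.4), (18.0, 5.2), (17.0, 9.6), (16.0, 15.3)]
31.1167 14.876161653618716 [-6.23854673 13.68277108  6.21536819]
```

View pics/w5.png

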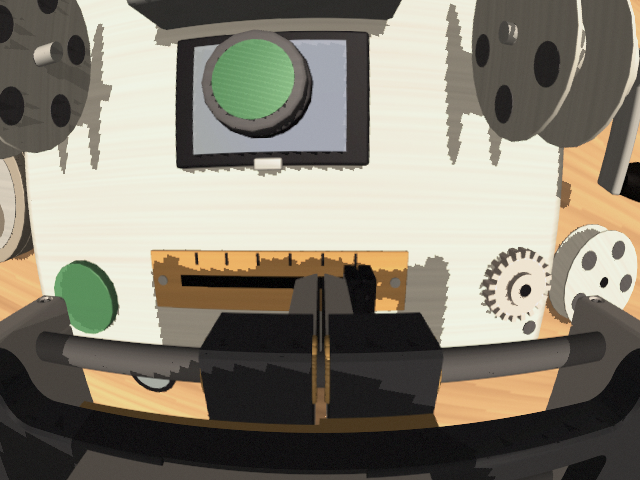

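That matches the model: contact at 54, 36 and 18 mm of tool travel, two detent jumps, then a stiff stop at 15 N, so the lever is home. Next I'll cross over to the crank side and push back, counting the force drops under absolute position caps.

```bash
python3 - <<'E'
from plant import bot
from h import *
import cv2
F=lambda:float(np.array(bot.current_force())[:2]@D)
Z=.093
bot.line_to(pos(.026,Z),vel=.05)
bot.line_to(pos(.026,.145),vel=.12)
bot.line_to(pos(-.034,.145),vel=.12)
bot.line_to(pos(-.034,.115),vel=.1)
bot.line_to(pos(-.034,Z),vel=.05)
bot.dwell(.1); print("start F",F(),bot.current_force(),bot.current_time_s())
cv2.imwrite("pics/w6.png",bot.grab_frame("wrist"))
E
```

```text
start F -0.31491629047831365 [-0.15910048 -0.37369377 -0.45831229] 33.8917
```

View pics/w6.png

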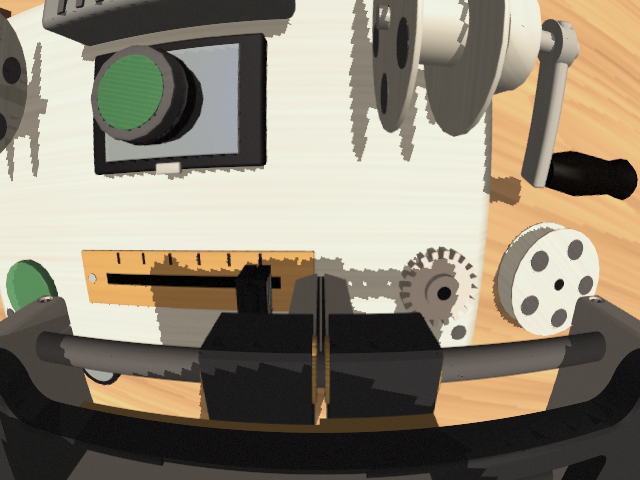

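The lever is at home: its foot is at the home tick at (258,268), and the finger is on the crank side at (320,285), clear of the gear. Now the counted push.

```bash
python3 - <<'E'
from plant import bot
from h import *
import cv2
F=lambda:float(np.array(bot.current_force())[:2]@D)
Z=.093
qt=-.034; n=0; inc=False; log=[]
cap=[-.006,.012,.029]
while n<3:
    qt+=.001
    bot.line_to(pos(qt,Z),vel=.02)
    f=F(); log.append((round(qt*1e3,1),round(f,1)))
    if not inc and f<-3: inc=True
    elif inc and f>-2.0:
        inc=False;n+=1;log.append("click %d"%n)
    if n<3 and qt>cap[n]: log.append("CAP");break
    if f<-12: log.append("F");break
print(log)
bot.line_to(pos(qt-.004,Z),vel=.05)
bot.dwell(.2); print(bot.current_time_s(),F())
cv2.imwrite("pics/w7.png",bot.grab_frame("wrist"))
E
```

```text
[(-33.0, -0.1), (-32.0, 0.1), (-31.0, 0.3), (-30.0, 0.3), (-29.0, -0.1), (-28.0, 0.3), (-27.0, -0.3), (-26.0, -0.2), (-25.0, 0.9), (-24.0, -0.1), (-23.0, -0.2), (-22.0, -0.4), (-21.0, -0.3), (-20.0, 0.1), (-19.0, -3.7), (-18.0, -5.3), (-17.0, -5.1), (-16.0, -4.9), (-15.0, -5.7), (-14.0, -6.0), (-13.0, -5.9), (-12.0, -4.2), (-11.0, -1.0), 'click 1', (-10.0, 0.1), (-9.0, 0.2), (-8.0, -1.0), (-7.0, -0.1), (-6.0, -0.3), (-5.0, -0.4), (-4.0, 0.8), (-3.0, -0.6), (-2.0, -0.8), (-1.0, -1.9), (0.0, -4.4), (1.0, -4.8), (2.0, -4.8), (3.0, -4.2), (4.0, -5.3), (5.0, -6.1), (6.0, -4.9), (7.0, -2.3), (8.0, 0.6), 'click 2', (9.0, 0.3), (10.0, -0.1), (11.0, 0.4), (12.0, -0.5), (13.0, -0.2), (14.0, 0.7), (15.0, 0.4), (16.0, -0.1), (17.0, -3.0), (18.0, -5.2), (19.0, -5.6), (20.0, -5.3), (21.0, -5.8), (22.0, -5.3), (23.0, -5.9), (24.0, -4.3), (25.0, -1.1), 'click 3']
49.1417 -0.038042382493836735
```

View pics/w7.png

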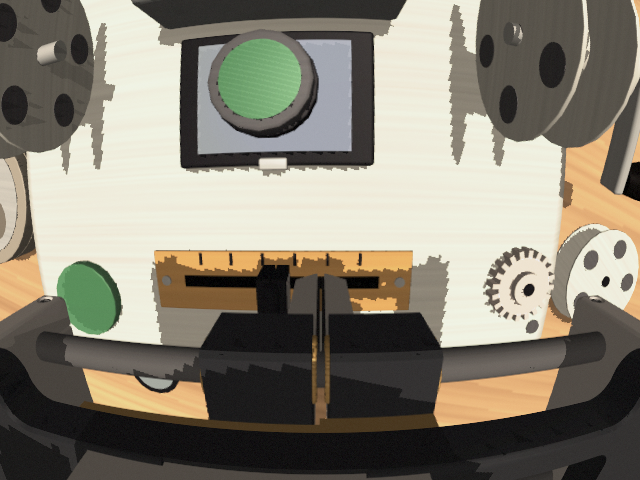

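After the third force drop the lever's rear edge shows at about (274,268), between ticks two (294) and three (262). I'll measure it before moving on.

```bash
python3 - <<'E'
from plant import bot
from h import *
import cv2
c=bot.get_calibration("wrist")
for q in(.036,.045,.054):
    print(q,[pixw(c,[*(C-.002*X+(q-.045+s*.007)*D+.013*X),.108]).round(0) for s in(-1,1)],"tick",pixw(c,[*(C+(q-.045)*D+.014*X),.072]).round(0))
im=cv2.imread("pics/w7.png")[235:335,180:340]
cv2.imwrite("pics/w7z.png",cv2.resize(im,(800,500),interpolation=cv2.INTER_CUBIC))
E
```

```text
0.036 [array([304., 281.]), array([273., 281.])] tick [294. 254.]
0.045 [array([284., 281.]), array([254., 281.])] tick [277. 254.]
0.054 [array([265., 281.]), array([235., 281.])] tick [261. 254.]
```

View pics/w7z.png

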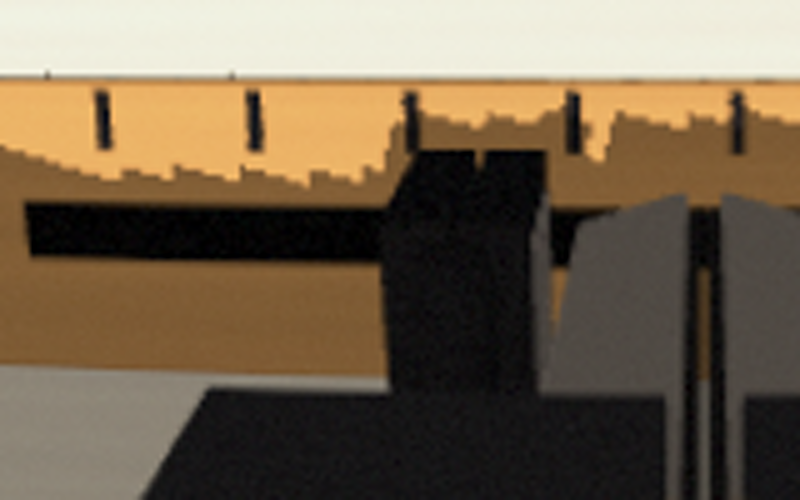

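The lever is balanced on the hump at about 44 mm, because I stopped a hair early. I'll push on carefully to just past the hump, well short of the limit.

```bash
python3 - <<'E'
from plant import bot
from h import *
import cv2
F=lambda:float(np.array(bot.current_force())[:2]@D)
Z=.093; log=[]
bot.line_to(pos(.023,Z),vel=.04)
for qt in(.024,.025,.0255,.026,.0265,.027,.028):
    bot.line_to(pos(qt,Z),vel=.015); log.append((qt,round(F(),1)))
    if F()<-9: break
print(log); bot.dwell(.2); print(F())
c=bot.get_calibration("wrist");cv2.imwrite("pics/w8.png",bot.grab_frame("wrist"))
for q in(.036,.045,.054):
    print(q,[pixw(c,[*(C-.002*X+(q-.045+s*.007)*D+.013*X),.108]).round(0) for s in(-1,1)])
im=cv2.imread("pics/w8.png")[235:335,180:340]
cv2.imwrite("pics/w8z.png",cv2.resize(im,(800,500),interpolation=cv2.INTER_CUBIC)); print(bot.current_time_s())
E
```

```text
[(0.024, -0.7), (0.025, -0.5), (0.0255, -0.4), (0.026, -0.3), (0.0265, 0.1), (0.027, -0.9), (0.028, 1.0)]
-0.10858808084569965
0.036 [array([319., 281.]), array([288., 281.])]
0.045 [array([299., 281.]), array([269., 281.])]
0.054 [array([279., 281.]), array([249., 281.])]
51.4417
```

View pics/w8z.png

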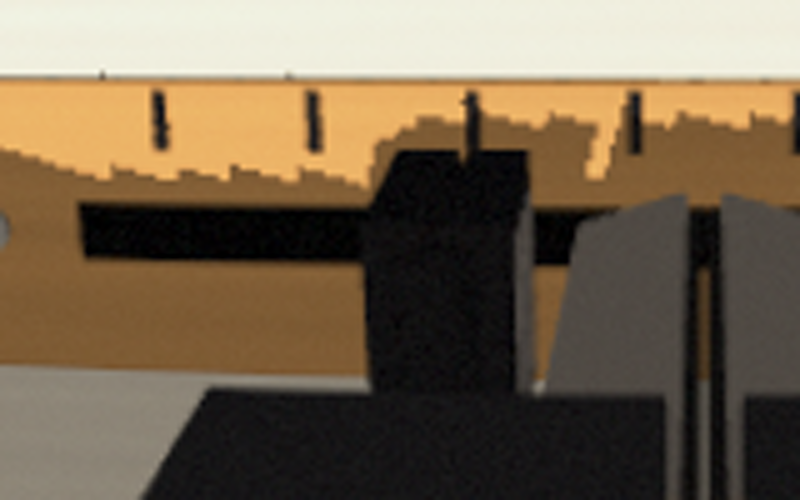

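The lever jumped ahead to about 0.052–0.054 and the finger force is zero. I'll retreat, lift clear and check from the low-parallax view.

```bash
python3 - <<'E'
from plant import bot
from h import *
import cv2
bot.line_to(pos(.020,.093),vel=.06)
bot.line_to(pos(.020,.16),vel=.15)
p=np.array(pos(.045,.25)); p[:2]-=.065*X
bot.line_to(list(p),vel=.2)
c=bot.get_calibration("wrist");cv2.imwrite("pics/w9.png",bot.grab_frame("wrist"))
print(bot.spot_point("lever_top","wrist"),bot.spot_point("scale_home","wrist"))
for q in(.045,.051,.054,.057): print(q,pixw(c,[*(C-.002*X+(q-.045)*D),.108]).round(1),"ticks",pixw(c,[*(C-.002*X+(q-.045)*D+.014*X),.072]).round(1))
u=pixw(c,[*C,.09]).round().astype(int);print(u,bot.current_time_s(),bot.current_tool_pos())
a=u-[80,40];np.save("a.npy",a)
im=cv2.imread("pics/w9.png")[a[1]:a[1]+80,a[0]:a[0]+160]
cv2.imwrite("pics/w9z.png",cv2.resize(im,(800,400),interpolation=cv2.INTER_CUBIC))
E
```

```text
[{'xy': [308.9, 162.5], 'conf': 0.72}] [{'xy': [366.7, 164.0], 'conf': 0.56}]
0.045 [320.5 160.5] ticks [320.5 145.2]
0.051 [313.4 160.5] ticks [314.1 145.2]
0.054 [309.8 160.5] ticks [310.9 145.2]
0.057 [306.3 160.5] ticks [307.7 145.2]
[321 158] 53.1917 [ 0.48616881 -0.0832375   0.24867259]
```

View pics/w9z.png

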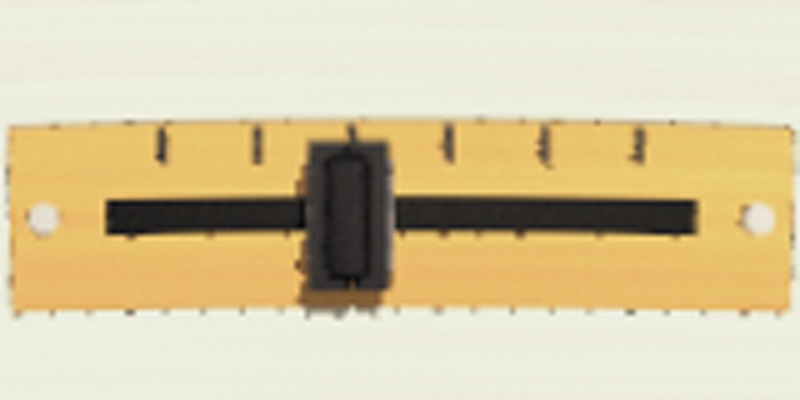

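View pics/w9.png

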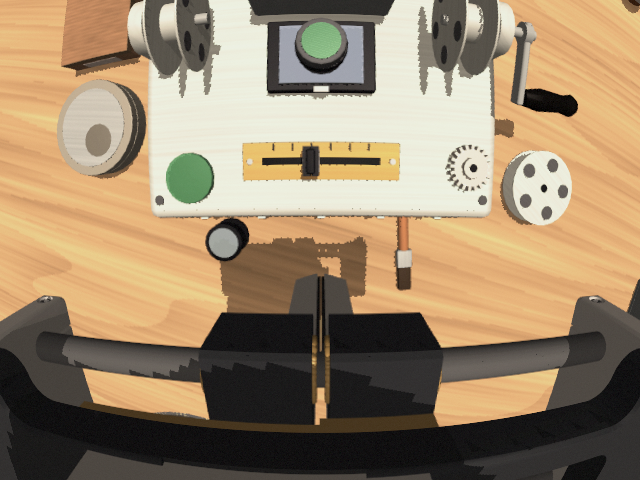

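The close view has home at zoom column 640 and clicks one to three at 545, 449 and 351. The lever's top is at about 348, which gives q ≈ 0.054. The arm is clear and the crank and loose things look undisturbed, so I'm handing in.

```bash
python3 - <<'E'
from plant import bot
print(bot.current_force(),bot.current_time_s()); print(bot.close_job())
E
```

```text
[-0.9309728   0.73206092 -0.47260384] 53.1917
the job is handed in; nothing more can be done
None
```

I pushed the lever home from the second click, then three clicks back with closed fingers, and handed the job in at 53.2 s. No verdict came back.

- **Home:** I felt two detent jumps and then a stiff stop at about 15 N. The picture also showed the lever at the home tick.
- **Third click:** the last wrist picture puts the lever at about 0.054 m, on the third tick. I saw no sign of it passing the third click.
- **End state:** the arm was clear at about 0.25 m. The crank and the loose things in the last picture looked undisturbed, but I did not measure them.

Three things disagreed or went wrong on the way:
- **Missed first pass:** the first push touched nothing. The fingertips sat only a few mm below the reported TCP rather than 25 mm, so they passed over the lever. I worked about 20 mm lower after that.
- **Stopped on the hump:** I ended the third push early and backed off, leaving the lever on the hump at about 0.044–0.045 m. A further 3 mm push made it settle in the third click.
- **Camera disagreement:** the side and top cameras differed by about 11 mm in y, so I used the wrist camera. Its scale plate size and tick spacing matched the given sizes to about 1 mm.

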